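# Free the seized lock knob and seat the block

### The arm

A 7-joint arm with a two-finger parallel gripper is mounted at the origin on a cart in front of the work surface, level with it; the furniture and walls round the work are solid. World frame = base frame: x ahead of the robot, y to its left, z up, the work surface at z = 0. Lengths are in m, angles in rad, forces in N, time in s.
With the tool pointing down it reaches from about 0.4 to 0.875 m from the base axis. Payload 19.3 kg.
Tool frame: the origin (TCP) lies at the centre of the arm's flange, where the gripper is bolted on; the fingertips stand 173 mm ahead of it and the grasp point (between the pads) lies 155 mm ahead of it (bot.grip_point_offset is the distance from the TCP to the grasp point, in m); z points along the fingers, x is the direction in which the jaws open and shut, and the axes are right-handed (so a half turn about z gives the same grasp; the last joint's range is limited). The gripper opens to 85 mm and grips with 20 to 120 N. Pads are 22 mm wide; open, the fingers measure 114 mm over their backs; the gripper's body (76 mm by 85 mm) begins 54 mm behind the grasp point. The pads swing forward as they close: fully open they stand 13 mm farther back than shut.
Start: joints at [-1.329, 0.521, -0.036, 1.599, 0.021, 1.021, -0.113], TCP at [0.192, 0.595, 0.405] pointing down, gripper open.
Joint ranges: [-2.91, 2.91], [-0.3, 2.13], [-1.5, 1.42], [0.17, 2.43], [-1.26, 4.41], [0.16, 1.93], [-2.52, 2.52]. Speed limits (rad/s): [1.89, 1.89, 2.39, 2.39, 3.01, 3.01, 3.01].

### API

Orientations are given as [roll, pitch, yaw] about the fixed x, y, z axes, in that order (R = Rz(yaw) Ry(pitch) Rx(roll)).
In Python, from workcell import bot gives the robot as it stands.
- The arm moves only by the tool step_arm, never from a script. Its argument "plan" is a list that holds one entry, the list of rows, each a list of 4 numbers: the shift along the world's x, y, z in cm, then the turn about the world's z in rad. A call has 1 to 12 rows; each row is the pose to reach, as a shift and turn from the pose measured when the call began; what a row does not reach only later rows make up. A row lasts 1/12 s, in which the tool goes at most 41.7 mm and 7.16 degrees, less where a joint would pass 70% of its speed; a pose out of reach is approached as far as the arm can. A call with a gripper value outside its range is refused whole. "jaw" is the closure, from 0 (fully open) to 1 (shut), set as the call begins (left out, the last holds). The fingers move at their own pace and stop on an object; "force" is the grip in N (left out, the last holds). Time passes only in rows, so rows that repeat a pose let the fingers close. It gives the time, the measured TCP pose, the force and the opening at its end, in the units of the state.
- bot.observe(): the state, without advancing time (a new reading comes with each control period).
- bot.grab_frame(name): name is "scene" or "side" or "wrist"; returns a dict with "pixels" (400x640x3 uint8, blue, green, red), "mtx" (3x3 intrinsics, pixels), "R" (3x3) and "t" (3): a world point X has camera coordinates R X + t. Camera axes: x right, y down, z forward; pixel columns grow to the right and rows downward; lengths in m; the calibration is good to about 2 mm. A picture is of the moment at which its call begins. There is no depth.
- bot.job_done(): hands the job in, once; it reports no verdict.
The state is a dict: "clock": time; "qpos": joint angles; "qd": joint speeds; "joint_efforts": joint torques, N m; "position": TCP position; "tool_rot": TCP orientation; "force": force on the tool from outside, world axes, zero at the start; "moment": the same for the moment, N m; "grip_width": finger opening in m.
Only numpy, scipy, OpenCV 4.12 (cv2) and the standard library are available. Lean on these libraries where they do the work, as an engineer would, in place of code of your own. Each camera call takes 0.05 s, during which the arm holds its last target.

### The job

The locking knob of the clamping fixture has seized: grip its wing firmly, break it loose with a firm counter-clockwise twist (seen from above), and keep turning it freely for about a quarter turn in all so that the slide is unlocked. Then push the slide by its upright post until its jaw has brought the wooden block flat against the facing pad of the fence, and bed it there with a steady push of about 18 N on the post for a second, clearly more than a touch but never a shove of 25 N or more. Let go with no gap left on either side of the block, and leave everything else on the bench where it lies.

Things in the scene. Friction and masses are not known exactly. Their poses are not given: they have to be found in the camera images.
- fixture: Fixed dark steel fixture: base plate 320 x 100 x 14 mm on 6 mm feet, origin at the centre of its underside. Its x axis runs along the plate towards the fence (the way the slide moves), y across, z up. A bridge (52 mm along x, 90 mm across, top 51 mm above the bench) straddles the slide and carries the knob, whose axis is at x = -85 mm, y = 0
- knob_grip (a point): Middle of the knob's wing, on its vertical axis, 84 mm above the bench. The black wing is an upright bar 46 mm long (along this point's x axis), 14 mm thick (y) and 34 mm high (65 to 99 mm above the bench), on a hub 48 mm across (top 65 mm above the bench)
- knob (a joint): Knob angle, rad: 0 as found, wing along the fixture's x axis; grows counter-clockwise from above; stop at 1.9 (not needed). Seized: it resists more and more, to about 1 N m at 0.3 (springing back if let go early), then breaks loose; past 0.5 it turns freely and stays as left. Grip 40 to 100 N. A pin under it locks the slide until about 1.1; turn past 1.3 to be sure, 1.6 is fine
- slide (a joint): How far the slide has moved from its locked place towards the fence, in m: 0 as found, at most 0.055. Unlocked, it slides against about 4 N of friction and stays where it is left; the block rubs with 1 to 2 N more, so of an 18 N push on the post about 12 N reaches the fence
- post (a point): Point on the axis of the upright steel post on the slide, 91 mm above the bench, near the post's top. The post is 16 mm thick, rises from the slide (34 mm above the bench) to 108 mm; its top 14 mm are a head 21 mm across. As found it stands 105 mm from the knob's axis, in the fixture's +x direction
- jaw_face (a point): Centre of the flat face of the slide's jaw that pushes the block; axes as the fixture's. The jaw is 76 mm wide, 12 mm thick, and its top is 52 mm above the bench; the face is 30 mm ahead (+x) of the post's axis
- block_center (a point): Centre (half-way up) of the loose hardwood block, 45 mm along its x, 90 mm along its y, 34 mm high, 0.16 kg, lying on the base plate between jaw and fence, x axis roughly along the fixture's, 3 to 20 mm short of the pad, perhaps askew. When home it is tight between the fence's pad and the jaw, whose face is then 22.5 mm behind its centre
- wood_block: The same wooden block, origin at the centre of its underside
- fence: Fence: fixed steel bar on the plate, 96 mm wide, 18 mm thick, top 56 mm above the bench; origin at the centre of its underside, axes as the fixture's. Before it, on two set screws, stands its steel facing pad (90 mm wide, 8 mm thick), against which the block beds. How far the pad is screwed out differs each time and is not in the readings: its face is 17 to 31 mm before this origin
- punch: Bystander: centre punch, 112 mm long, lying beside the fixture
- nut_large: Bystander: large rusty nut, 35 mm, beside the fixture
- tape_measure: Bystander: tape measure, 60 mm high, beside the fence
- oil_can: Bystander: oil can, 156 mm high, behind the fixture
- spacer_spool: Bystander: waisted steel spacer, 54 mm high, to the left
Things that resemble listed ones, but are neither listed nor needed, are in the scene too. What is shaped like the wood_block but blue is not meant.

How it is judged:
On the way, in this order (a step that is already met when the one before it is completed fails the run):
1. the knob is broken loose (turned past 0.5 rad) (value of joint knob above 0.5 rad), for 0.05 s.
2. the knob is turned on until the slide is unlocked (past 1.2 rad) (value of joint knob above 1.2 rad), for 0.1 s.
3. the slide beds the block against the fence (its pad) with over 9 N (contact force between wood_block and fence above 9 N), for 0.3 s.
At the end, for the whole second after the job is handed in: The knob stands past 1.2 rad; the block lies flat on the plate at rest, square to the fence within 0.04 rad where it was bedded against the pad, with the jaw within 1.5 mm of its near face; everything is released (value of joint knob above 1.2 rad and angle between the x axis of wood_block and the x axis of fence, either way round below 0.04 rad and x of wood_block in the frame of jaw_face below 0.024 m and angle between wood_block's own z axis and vertical below 0.05 rad and linear speed of wood_block below 0.01 m/s); the robot touches nothing.
It fails at once if the block is pressed against the fence with more than 26 N (contact force between wood_block and fence above 26 N).
It fails at once if a bystander (punch, nut, tape measure, oil can or spacer) is moved more than 25 mm (distance of any of punch, nut_large, tape_measure, oil_can, spacer_spool from where it was at the start of the episode above 0.025 m).
It also fails if it takes over 58 s, if anything falls off the work surface, if the arm or the gripper's body presses on something with over 40 N, if the wrist force passes 120 N, or if a joint passes its speed limit or range.

## Working session

There is one attempt and no reset: what is moved stays moved. The work goes in short steps, Python scripts to look and compute and a tool call to move; the robot and the scene stay as the last step left them, time stands still between calls to the robot, and variables do not carry over. Pictures are saved under pics/ and viewed, and the job is handed in when it is done.

Besides the shell and the picture viewer there is one more tool, called after "Call:" as name(argument=value, ...), one argument or row to a line, values as JSON. step_arm: Moves the arm, as the interface text tells. Its arguments: {"type":"object","properties":{"plan":{"type":"array"},"jaw":{"type":"number"},"force":{"type":"number"}},"required":["plan"]}

```bash
mkdir -p pics; cat > h.py <<'E'
import cv2,numpy as np
from workcell import bot
def grab(n,f):
    d=bot.grab_frame(n); cv2.imwrite('pics/'+f+'.png',d['pixels']); np.savez('pics/'+f+'.npz',**{k:np.array(d[k]) for k in('mtx','R','t')},pixels=d['pixels']); return d
def load(f): return np.load('pics/'+f+'.npz')
def onz(d,u,v,z):
    r=d['R'].T@np.linalg.inv(d['mtx'])@np.array([u,v,1.]); c=-d['R'].T@d['t']
    return c+r*(z-c[2])/r[2]
def proj(d,X):
    p=d['mtx']@(d['R']@np.array(X)+d['t']); return p[:2]/p[2]
def crop(f,u0,v0,u1,v1,s,o):
    im=cv2.imread('pics/'+f+'.png')[v0:v1,u0:u1]; cv2.imwrite('pics/'+o+'.png',cv2.resize(im,None,fx=s,fy=s,interpolation=cv2.INTER_CUBIC))
E
python3 - <<'E'
from h import *
print(bot.observe())
for n in('scene','side','wrist'):
    d=grab(n,n+'0'); print(n,-d['R'].T@d['t'])
E
```

```text
{'clock': 0.0, 'qpos': array([-1.32920993,  0.52202511, -0.03632985,  1.60001014,  0.02118021,
        1.02109021, -0.1127824 ]), 'qd': array([ 0.00096689, -0.00108864,  0.001342  , -0.00142607,  0.00080346,
       -0.00094341, -0.00010421]), 'joint_efforts': array([ 1.59200052e-03, -9.27130938e+01,  1.98069692e+00, -3.69906807e+01,
        1.79628131e-02,  8.56874714e-03,  2.59094463e-05]), 'position': array([0.19169944, 0.59472632, 0.4041179 ]), 'tool_rot': array([3.14152875e+00, 1.14687684e-03, 1.25900934e+00]), 'force': array([-0.48923216,  0.81400043,  0.23042274]), 'moment': array([ 0.01676216,  0.02175828, -0.00534793]), 'grip_width': 0.08530238423620698}
scene [ 0.02449417 -1.20718466  0.65752397]
side [ 0.50365272 -0.92378217  0.70448662]
wrist [0.11353199 0.62047426 0.37279818]
```

View pics/scene0.png

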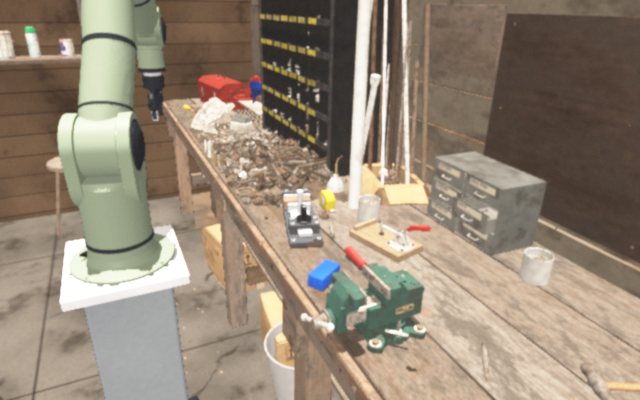

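View pics/side0.png

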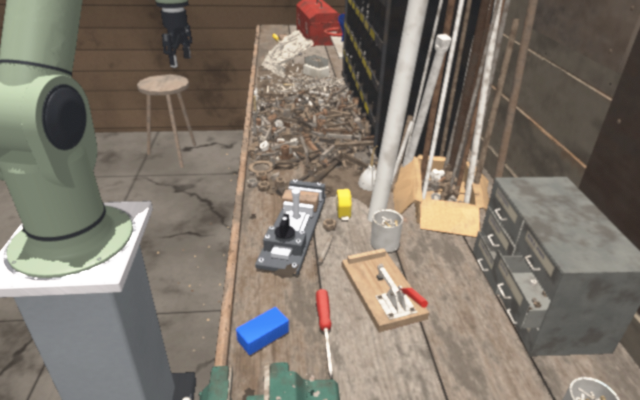

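View pics/wrist0.png

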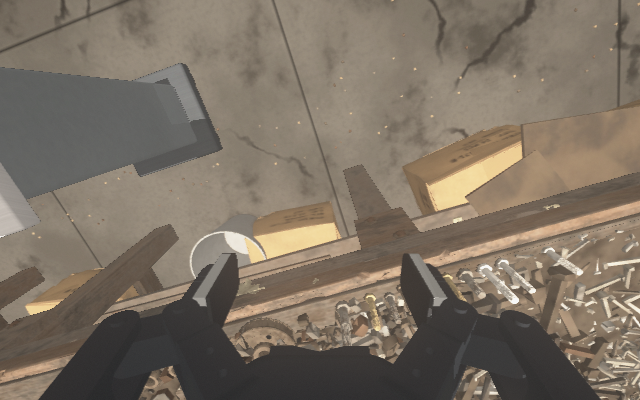

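```bash
python3 - <<'E'
from h import *
crop('side0',245,165,365,285,5,'side0c')
crop('scene0',270,150,390,260,5,'scene0c')
E
```

```text
(no output)
```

View pics/side0c.png

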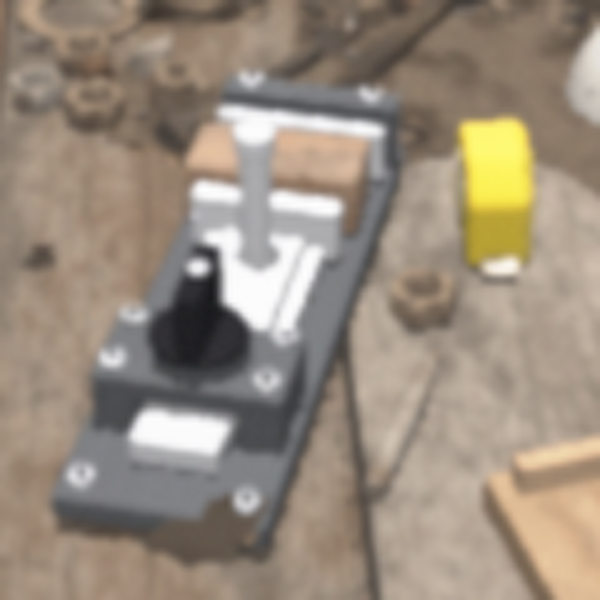

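View pics/scene0c.png

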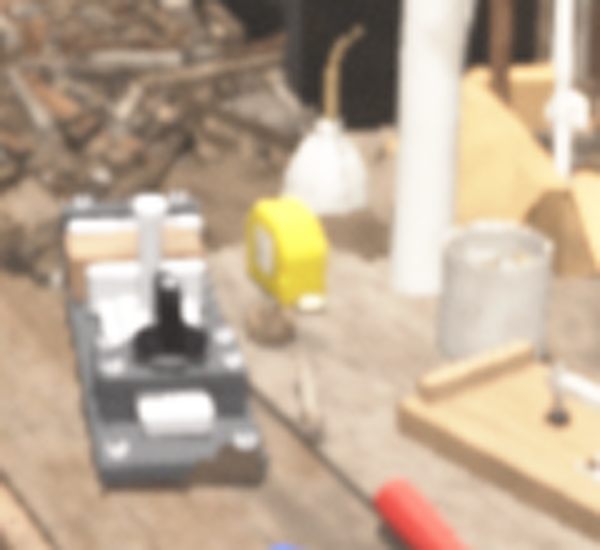

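Candidates: the black wing at side (286,220) on the hub is the only knob. The post is at side (296,195), bright with a round head. The wooden block is at side (300,195), while the blue one at (263,330) is excluded. Screwdriver and pipe are irrelevant.

```bash
python3 - <<'E'
from h import *
s=load('side0');c=load('scene0')
S=lambda u,v,z:onz(s,245+u/5,165+v/5,z).round(4)
C=lambda u,v,z:onz(c,270+u/5,150+v/5,z).round(4)
print('post top',S(253,130,.108),C(150,203,.108))
print('wing near top',S(199,262,.099),C(166,284,.099),'far',S(207,248,.099))
print('plate FL',S(55,500,.02),'FR',S(265,540,.02),'bolts',S(80,475,.021),S(247,498,.021),'BR',S(400,100,.056),'BL',S(228,78,.056))
print('C plate',C(103,470,.02),C(265,465,.02))
print('hub c',S(199,335,.065),C(170,348,.065))
print('fence bolts',S(250,78,.056),S(372,95,.056))
print('blk tl', S(205,128,.054),S(368,140,.054),S(362,195,.054), 'jaw top',S(190,190,.052),S(343,208,.052))
E
```

```text
post top [0.5375 0.0137 0.108 ] [0.5385 0.0166 0.108 ]
wing near top [ 0.5094 -0.0808  0.099 ] [ 0.5068 -0.0835  0.099 ] far [ 0.5132 -0.0702  0.099 ]
plate FL [ 0.4432 -0.1464  0.02  ] FR [ 0.5341 -0.1779  0.02  ] bolts [ 0.4538 -0.1316  0.021 ] [ 0.5274 -0.1515  0.021 ] BR [0.62   0.1212 0.056 ] BL [0.5291 0.1485 0.056 ]
C plate [ 0.4404 -0.1472  0.02  ] [ 0.5287 -0.1787  0.02  ]
hub c [ 0.5085 -0.09    0.065 ] [ 0.5023 -0.1003  0.065 ]
fence bolts [0.5409 0.1479 0.056 ] [0.6055 0.127  0.056 ]
blk tl [0.5155 0.1018 0.054 ] [0.5999 0.0857 0.054 ] [0.5927 0.0349 0.054 ] jaw top [0.5066 0.047  0.052 ] [0.5825 0.0267 0.052 ]
```

Call:
step_arm(
  plan=[
    [[1.8, -3.6, 0, -0.1], [3.6, -7.2, 0, -0.2], [5.4, -10.8, 0, -0.3], [7.2, -14.4, 0, -0.4], [9, -18, 0, -0.5], [10.8, -21.6, 0, -0.6], [12.6, -25.2, 0, -0.7], [14.4, -28.8, 0, -0.8], [16.2, -32.4, 0, -0.9], [18, -36, 0, -1.0], [19.8, -39.6, 0, -1.1], [21.6, -43.2, 0, -1.2]],
  ],
)

```text
clock: 1.15
position: [0.408, 0.1608, 0.4044]
tool_rot: [-3.141, 0.001, 0.054]
force: [0.5, 1.2, -0.1]
grip_width: 0.0857
```

Call:
step_arm(
  plan=[
    [[1.5, -3.5, 0, -0.05], [3.0, -7, 0, -0.1], [4.5, -10.5, 0, -0.15], [6, -14, 0, -0.2], [7.5, -17.5, 0, -0.25], [9, -21, 0, -0.3], [10, -24, 0, -0.35], [10, -25, 0, -0.35], [10, -25, 0, -0.35], [10, -25, 0, -0.35]],
  ],
)

```text
clock: 1.98
position: [0.5079, -0.0892, 0.4042]
tool_rot: [-3.141, 0.001, -0.296]
force: [-0.1, -0.2, 0.6]
grip_width: 0.0854
```

```bash
python3 - <<'E'
from h import *
o=bot.observe();print(o['position'],o['tool_rot'],o['qpos'],o['force'])
d=grab('wrist','w1'); print(-d['R'].T@d['t'])
E
```

```text
[ 0.50785681 -0.08915073  0.40418088] [-3.14130258e+00  1.25560646e-03 -2.96212734e-01] [-0.3472853   0.39241648  0.53632413  1.90587534 -0.25059128  0.91056679
  0.0147318 ] [-0.11197393 -0.21671624  0.61258771]
[ 0.53301072 -0.00935501  0.37282012]
```

View pics/w1.png

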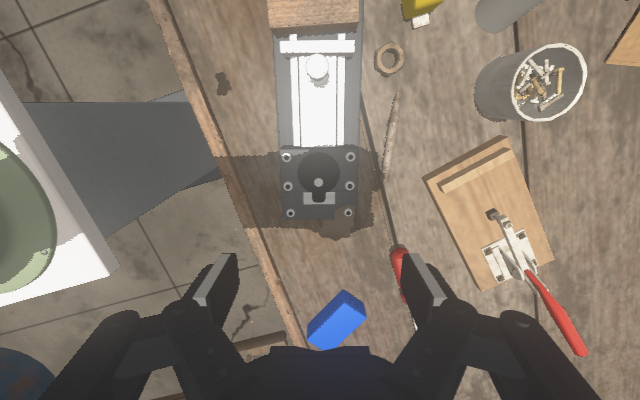

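```bash
python3 - <<'E'
from h import *
crop('w1',250,0,410,240,2.5*1,'x');crop('w1',265,130,375,230,6,'w1a');crop('w1',250,0,410,120,5,'w1b')
E
```

```text
(no output)
```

View pics/w1a.png

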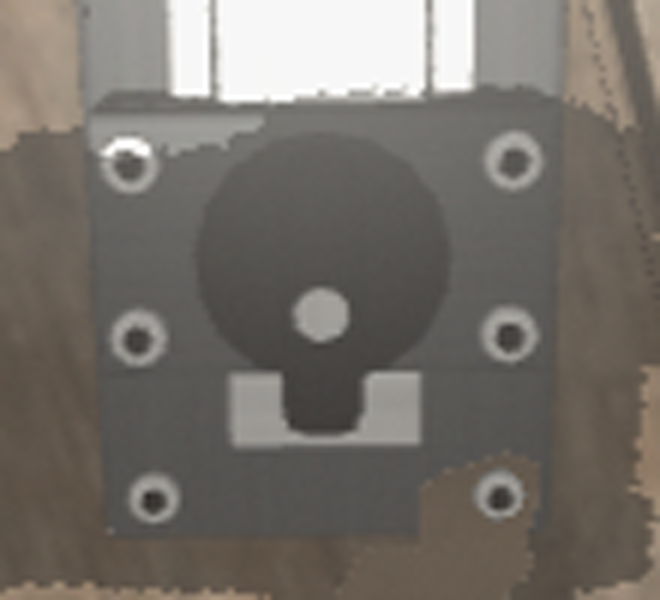

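View pics/w1b.png

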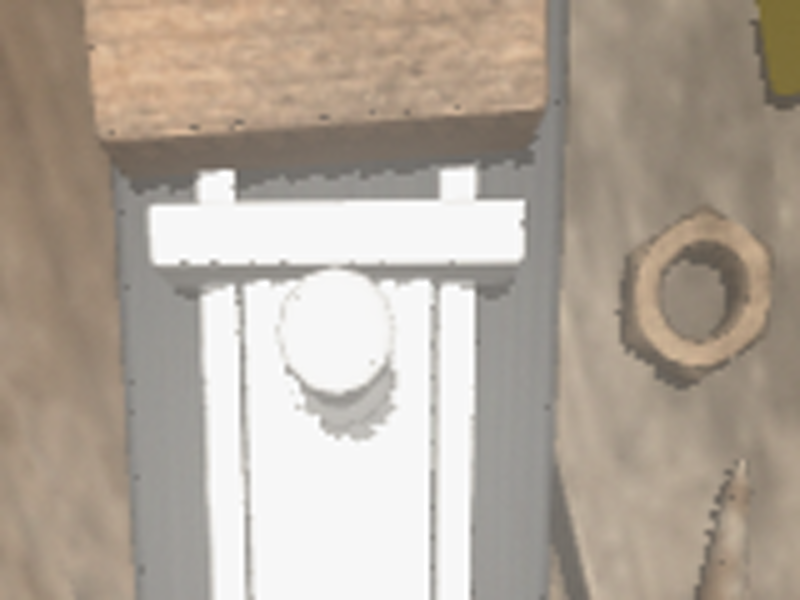

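```bash
python3 - <<'E'
from h import *
d=load('w1')
A=lambda u,v,z:onz(d,265+u/6,130+v/6,z)
B=lambda u,v,z:onz(d,250+u/5,v/5,z)
k=A(321,315,.099);p=B(335,330,.108);print('knob',k,'post',p,np.linalg.norm(p-k),np.degrees(np.arctan2(*(p-k)[1::-1])))
f=lambda a,b:np.degrees(np.arctan2(b[1]-a[1],b[0]-a[0]))
b=[A(130,165,.051),A(514,160,.051),A(138,338,.051),A(510,335,.051)]
print('across',f(b[0],b[1]),f(b[2],b[3]),'long',f(b[2],b[0]),f(b[3],b[1]))
j=[B(148,207,.052),B(525,202,.052)];print('jaw',j,f(*j),np.linalg.norm(j[0]-j[1]))
w=[B(105,140,.054),B(545,108,.054)];print('blk',w,f(*w),np.linalg.norm(w[0]-w[1]))
print('hub',A(323,255,.065))
E
```

```text
knob [ 0.50897805 -0.08338476  0.099     ] post [0.53862139 0.01751233 0.108     ] 0.10554596935807402 73.62733074241456
across -16.217093846202726 -16.474885406261524 long 73.51396380960875 73.74896308392329
jaw [array([0.51059117, 0.05566606, 0.052     ]), array([0.58307265, 0.03442226, 0.052     ])] -16.335478157436746 0.07553055589965087
blk [array([0.50657733, 0.06879155, 0.054     ]), array([0.59062964, 0.04880681, 0.054     ])] -13.374613931247337 0.0863954891115134
hub [ 0.50971972 -0.08168364  0.065     ]
```

Call:
step_arm(
  plan=[
    [[0.1, 0.6, -2, 0.01], [0.1, 0.6, -5, 0.01], [0.1, 0.6, -8, 0.01], [0.1, 0.6, -11, 0.01], [0.1, 0.6, -13.5, 0.01], [0.1, 0.6, -15.5, 0.01], [0.1, 0.6, -16.2, 0.01], [0.1, 0.6, -16.2, 0.01], [0.1, 0.6, -16.2, 0.01]],
  ],
)

```text
clock: 2.78
position: [0.5091, -0.0817, 0.243]
tool_rot: [-3.141, 0.001, -0.284]
force: [0.3, -0.0, 1.2]
grip_width: 0.0854
```

```bash
python3 - <<'E'
from h import *
o=bot.observe();print(o['position'],o['tool_rot'],o['force'],o['moment'])
d=grab('wrist','w2');d=grab('side','s2')
crop('s2',245,125,365,245,5,'s2c')
E
```

```text
[ 0.50911469 -0.08174721  0.24295714] [-3.14064652e+00  9.79698868e-04 -2.83809583e-01] [ 0.30954096 -0.0116649   1.21417723] [-0.0509882  -0.05077532  0.06246719]
```

View pics/w2.png

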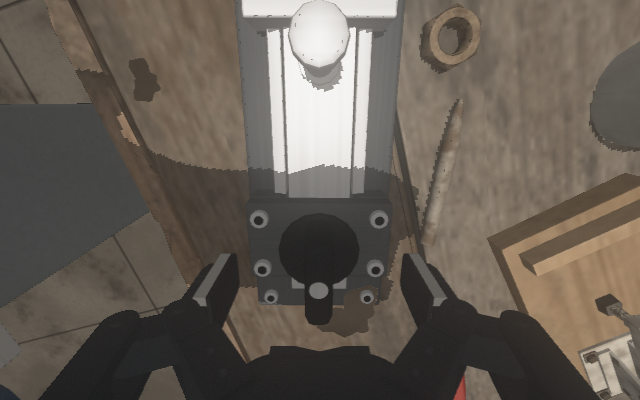

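View pics/s2c.png

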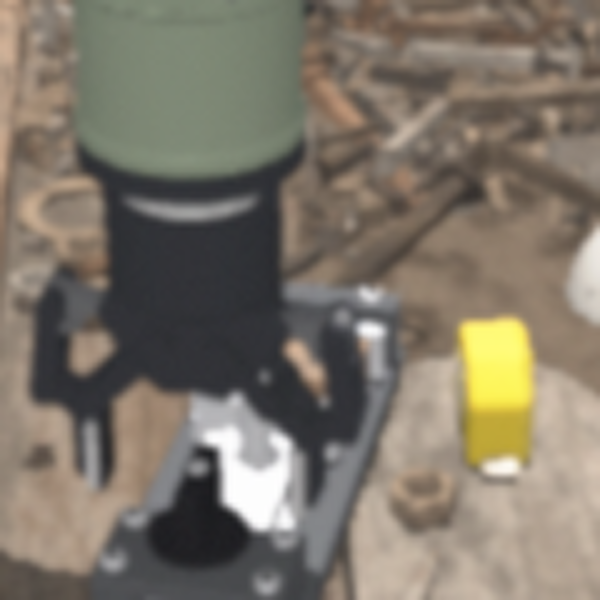

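```bash
python3 - <<'E'
from h import *
d=load('w2'); print(onz(d,318.5,291,.099)); 
s=load('s2'); print(proj(s,[.509,-.0825,.099]),proj(s,[.5091,-.0817,.243-.155])) 
print(onz(load('side0'),245+199/5,165+265/5,.099))
E
```

```text
[ 0.5089261  -0.08298246  0.099     ]
[284.64902323 217.8387195 ] [284.78744936 221.60357406]
[ 0.50932273 -0.08313442  0.099     ]
```

Call:
step_arm(
  plan=[
    [[0, -0.1, 0, 0], [0, -0.1, 0, 0], [0, -0.1, 0, 0], [0, -0.1, 0, 0], [0, -0.1, 0, 0], [0, -0.1, 0, 0], [0, -0.1, 0, 0], [0, -0.1, 0, 0], [0, -0.1, 0, 0], [0, -0.1, 0, 0]],
  ],
  jaw=1,
  force=90,
)

```text
clock: 3.72
position: [0.5086, -0.0829, 0.2437]
tool_rot: [-3.14, 0.002, -0.284]
force: [-9.1, 3.4, 14.7]
grip_width: 0.0125
```

```bash
python3 - <<'E'
from h import *
o=bot.observe();print(o['position'],o['tool_rot'],o['force'],o['moment'],o['grip_width'])
E
```

```text
[ 0.50859643 -0.08287115  0.24371329] [-3.13989597e+00  1.60008332e-03 -2.84295338e-01] [-9.1061632   3.37132135 14.67424389] [ 0.5236855   1.67767445 -0.02587803] 0.01253776616728851
```

Call:
step_arm(
  plan=[
    [[0, 0, 0, 0.06], [0, 0, 0, 0.12], [0, 0, 0, 0.18], [0, 0, 0, 0.24], [0, 0, 0, 0.3], [0, 0, 0, 0.36], [0, 0, 0, 0.42], [0, 0, 0, 0.48], [0, 0, 0, 0.54], [0, 0, 0, 0.6], [0, 0, 0, 0.66], [0, 0, 0, 0.72]],
  ],
)

```text
clock: 4.72
position: [0.5085, -0.0827, 0.2438]
tool_rot: [-3.139, 0.002, 0.439]
force: [-0.9, 2.6, 2.8]
grip_width: 0.0128
```

```bash
python3 - <<'E'
from h import *
o=bot.observe();print(o['position'],o['tool_rot'],o['force'],o['moment'],o['grip_width'])
grab('wrist','w3');d=grab('side','s3')
crop('s3',245,125,365,245,5,'s3c')
E
```

```text
[ 0.50851449 -0.08265459  0.24376682] [-3.13947184e+00  1.73074932e-03  4.38720285e-01] [-0.94099924  2.578503    2.77486557] [ 0.57965891  0.15543573 -0.07910628] 0.012848154014480575
```

View pics/w3.png

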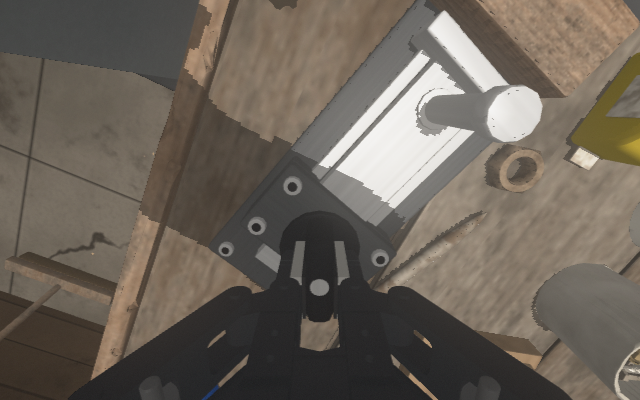

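The wing is in line with the pads (dot at 319,288), so the knob followed the gripper and broke loose. Turning on.

Call:
step_arm(
  plan=[
    [[0, 0, 0, 0.07], [0, 0, 0, 0.15], [0, 0, 0, 0.23], [0, 0, 0, 0.31], [0, 0, 0, 0.39], [0, 0, 0, 0.47], [0, 0, 0, 0.55], [0, 0, 0, 0.63], [0, 0, 0, 0.71], [0, 0, 0, 0.79], [0, 0, 0, 0.81], [0, 0, 0, 0.81]],
  ],
)

```text
clock: 5.82
position: [0.5084, -0.0826, 0.2437]
tool_rot: [-3.139, 0.001, 1.245]
force: [-2.8, 3.9, 6.2]
grip_width: 0.0123
```

Call:
step_arm(
  plan=[
    [[0, 0, 0, 0], [0, 0, 0, 0], [0, 0, 0, 0], [0, 0, 0, 0], [0, 0, 0, 0], [0, 0, 0, 0], [0, 0, 0, 0], [0, 0, 0, 0]],
  ],
  jaw=0,
)

```text
clock: 6.48
position: [0.5084, -0.0826, 0.2437]
tool_rot: [-3.139, 0.001, 1.245]
force: [0.4, -0.7, 0.6]
grip_width: 0.085
```

```bash
python3 - <<'E'
from h import *
o=bot.observe();print(o['position'],o['tool_rot'],o['force'],o['moment'],o['grip_width'])
grab('wrist','w4')
E
```

```text
[ 0.50836868 -0.08262351  0.24373731] [-3.13883500e+00  1.34568448e-03  1.24503146e+00] [ 0.36604692 -0.73710143  0.60443238] [ 0.03082183 -0.04059226 -0.00921257] 0.08496883803299389
```

View pics/w4.png

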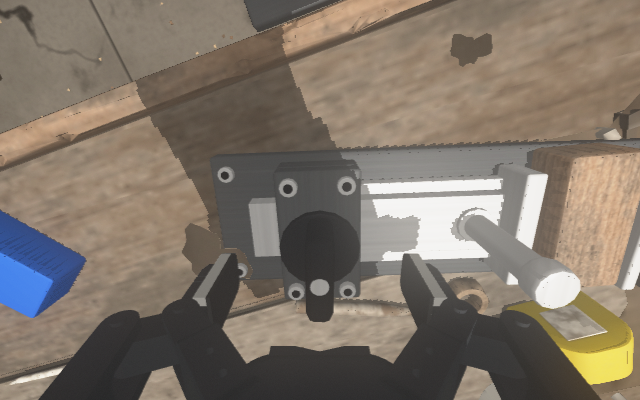

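```bash
python3 - <<'E'
from h import *
c=load('scene0');s=load('side0')
print(onz(c,270+330/5,150+205/5,0.0),onz(s,368,187,0.0),'spout',onz(c,340,158,.15))
E
```

```text
[ 7.64693093e-01  2.00607332e-01 -1.11022302e-16] [0.7534806  0.19404613 0.        ] spout [0.74921506 0.14923013 0.15      ]
```

Call:
step_arm(
  plan=[
    [[0, 0, 2, 0], [0, 0, 5, 0], [0.2, 0.5, 6, 0], [1, 3.5, 6, 0.04], [2, 6.5, 6, 0.04], [3, 9.5, 6, 0.04], [3.7, 12, 6, 0.04], [3.7, 12.4, 6, 0.04], [3.7, 12.4, 6, 0.04]],
  ],
)

```text
clock: 7.28
position: [0.5454, 0.0433, 0.3036]
tool_rot: [-3.139, 0.001, 1.288]
force: [0.3, -0.2, -0.3]
grip_width: 0.0856
```

```bash
python3 - <<'E'
from h import *
o=bot.observe();print(o['position'],o['tool_rot'],o['force'])
d=grab('wrist','w5');grab('side','s5'); print(proj(d,[.5386,.0175,.108]))
crop('s5',245,105,365,245,5,'s5c')
E
```

```text
[0.54541261 0.0433421  0.3035545 ] [-3.13863788e+00  8.05808780e-04  1.28810904e+00] [ 0.32612744 -0.16499569 -0.33977451]
[277.40428503 238.49033324]
```

View pics/w5.png

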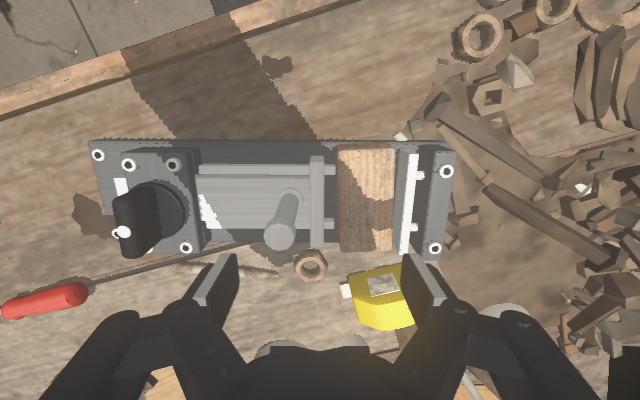

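View pics/s5.png

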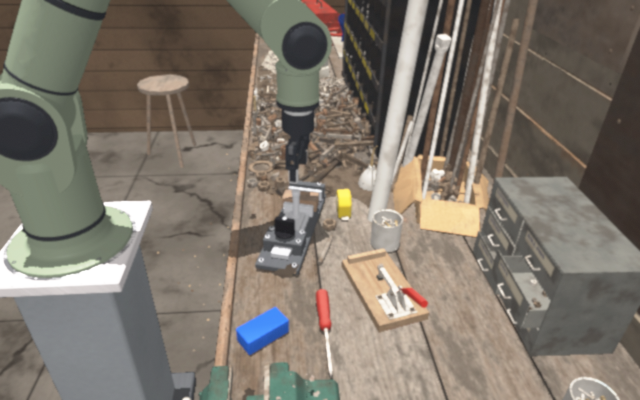

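Call:
step_arm(
  plan=[
    [[0, 0, -2, 0], [0, 0, -4, 0], [0, 0, -5.7, 0], [0, 0, -6.3, 0], [0, 0, -6.3, 0], [0, 0, -6.3, 0]],
  ],
)

```text
clock: 7.88
position: [0.5453, 0.0399, 0.2411]
tool_rot: [-3.139, 0.002, 1.284]
force: [0.0, 0.8, 0.6]
grip_width: 0.0859
```

```bash
python3 - <<'E'
from h import *
o=bot.observe();print(o['position'],o['tool_rot'],o['force'])
d=grab('wrist','w6')
E
```

```text
[0.54525885 0.03992552 0.24105966] [-3.13872168e+00  2.22198388e-03  1.28366383e+00] [0.02289028 0.78493688 0.5895197 ]
```

View pics/w6.png

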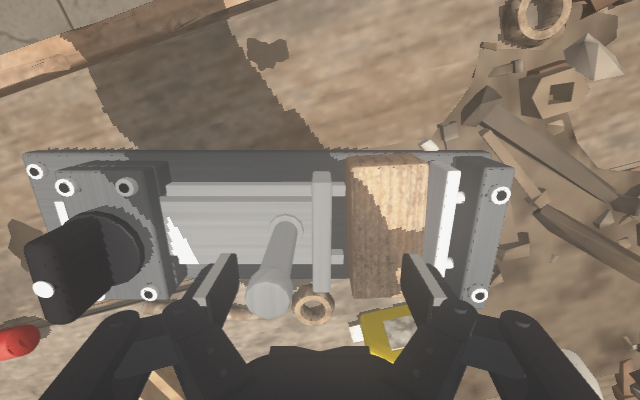

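Call:
step_arm(
  plan=[
    [[0.06, 0.19, 0, 0], [0.11, 0.38, 0, 0], [0.17, 0.57, 0, 0], [0.23, 0.77, 0, 0], [0.28, 0.96, 0, 0], [0.34, 1.15, 0, 0], [0.39, 1.34, 0, 0], [0.45, 1.53, 0, 0]],
  ],
)

```text
clock: 8.6
position: [0.55, 0.0553, 0.2415]
tool_rot: [-3.14, 0.002, 1.284]
force: [0.2, -5.5, 3.8]
grip_width: 0.0855
```

```bash
cat >> h.py <<'E'
u=np.array([.2823,.9593])
def st(f=None):
    o=bot.observe();p=o['position'];F=o['force'];print(o['clock'],p,o['tool_rot'][2],F,'along',p[:2]@u,'Fu',F[:2]@u,'w',o['grip_width'])
    if f: grab('wrist',f)
E
python3 -c "
from h import *
st('w7')"
```

```text
8.6 [0.5499923  0.0553322  0.24152751] 1.2835408554289578 [ 0.18180047 -5.54888001  3.7806168 ] along 0.20834300526860977 Fu -5.271718324910534 w 0.08546076279562881
```

View pics/w7.png

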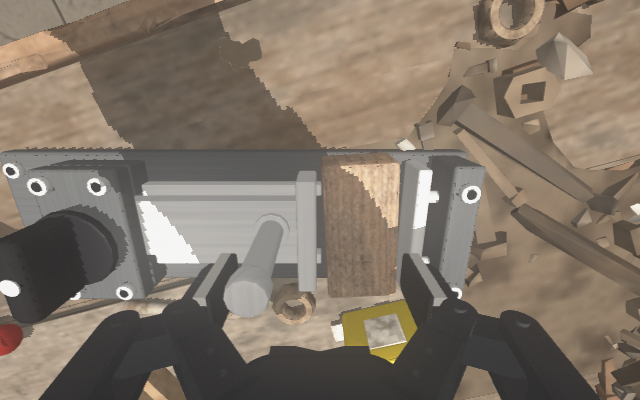

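Call:
step_arm(
  plan=[
    [[0.03, 0.1, 0, 0], [0.06, 0.2, 0, 0], [0.09, 0.3, 0, 0], [0.12, 0.4, 0, 0]],
  ],
)

```text
clock: 8.98
position: [0.5512, 0.0598, 0.2415]
tool_rot: [-3.139, 0.002, 1.284]
force: [-0.4, -4.5, 3.3]
grip_width: 0.0854
```

```bash
python3 -c "
from h import *
st('w8');crop('w8',270,130,500,310,3.4,'w8c')"
```

```text
8.9833 [0.55123485 0.05979495 0.24147055] 1.2838997991380667 [-0.39546326 -4.54144053  3.31311812] along 0.21297489334031358 Fu -4.468243179087523 w 0.08544696331129578
```

View pics/w8c.png

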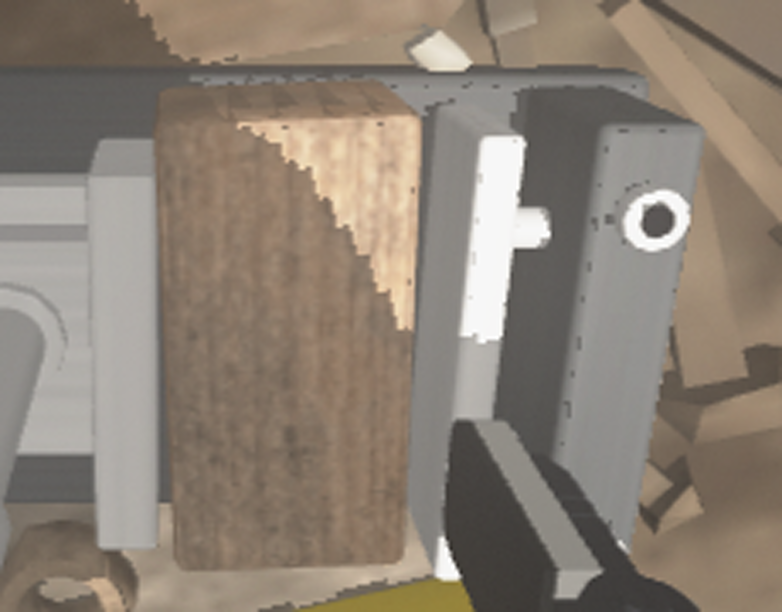

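Call:
step_arm(
  plan=[
    [[0.03, 0.1, 0, 0], [0.06, 0.19, 0, 0], [0.08, 0.29, 0, 0], [0.11, 0.38, 0, 0], [0.14, 0.48, 0, 0], [0.17, 0.57, 0, 0]],
  ],
)

```text
clock: 9.53
position: [0.553, 0.0657, 0.2415]
tool_rot: [-3.139, 0.002, 1.284]
force: [-0.9, -5.4, 3.5]
grip_width: 0.0859
```

```bash
python3 -c "
from h import *
st('w9');crop('w9',250,130,480,310,3.4,'w9c')"
```

```text
9.5333 [0.55299657 0.06566356 0.24147392] 1.2839564623614836 [-0.94410949 -5.38251079  3.45802941] along 0.21910197903787734 Fu -5.429964713322278 w 0.08585086897397874
```

View pics/w9c.png

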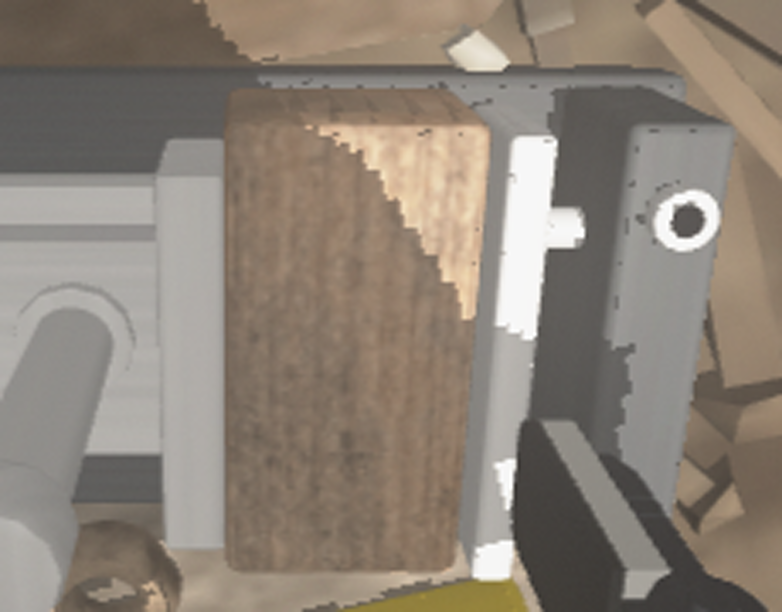

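Call:
step_arm(
  plan=[
    [[0.015, 0.05, 0, 0], [0.03, 0.1, 0, 0], [0.045, 0.15, 0, 0], [0.06, 0.2, 0, 0], [0.06, 0.2, 0, 0]],
  ],
)

```text
clock: 10.0
position: [0.5537, 0.0679, 0.2415]
tool_rot: [-3.139, 0.002, 1.284]
force: [-0.4, -4.4, 3.9]
grip_width: 0.0851
```

```bash
python3 -c "
from h import *
st()"
```

```text
10.0 [0.55365013 0.06790033 0.24149381] 1.2841445596066288 [-0.44595579 -4.38659386  3.91847777] along 0.22143222072764254 Fu -4.33395280782784 w 0.0851463057204146
```

Call:
step_arm(
  plan=[
    [[0.015, 0.05, 0, 0], [0.03, 0.1, 0, 0], [0.03, 0.1, 0, 0]],
  ],
)

```text
clock: 10.25
position: [0.5539, 0.0689, 0.2415]
tool_rot: [-3.139, 0.002, 1.284]
force: [-0.9, -4.6, 2.6]
grip_width: 0.0857
```

```bash
python3 -c "
from h import *
st('w10');crop('w10',250,130,480,310,3.4,'w10c')"
```

```text
10.25 [0.55394971 0.06892441 0.2414886 ] 1.2841738284289226 [-0.92949173 -4.57057713  2.59859317] along 0.22249919340910554 Fu -4.646950154563009 w 0.08574754813095478
```

View pics/w10c.png

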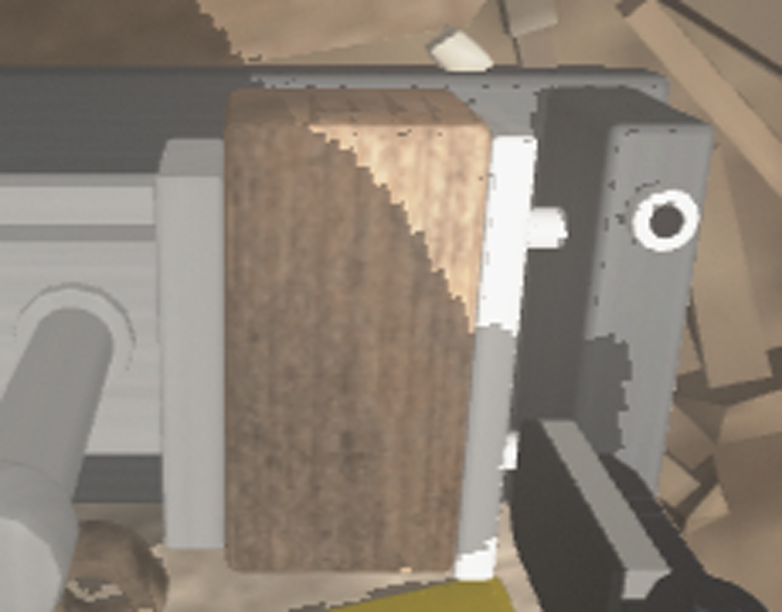

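Call:
step_arm(
  plan=[
    [[0.01, 0.03, 0, 0], [0.01, 0.03, 0, 0]],
  ],
)

```text
clock: 10.47
position: [0.554, 0.069, 0.2415]
tool_rot: [-3.139, 0.002, 1.284]
force: [-1.2, -6.5, 3.7]
grip_width: 0.0857
```

```bash
python3 -c "
from h import *
st()"
```

```text
10.4667 [0.55402611 0.06903037 0.24148936] 1.2839228172881603 [-1.19890193 -6.545717    3.696461  ] along 0.22262240802371402 Fu -6.61775633228693 w 0.0857257715850911
```

Call:
step_arm(
  plan=[
    [[0.01, 0.04, 0, 0], [0.01, 0.04, 0, 0]],
  ],
)

```text
clock: 10.63
position: [0.5541, 0.0691, 0.2415]
tool_rot: [-3.139, 0.003, 1.284]
force: [-1.2, -7.2, 3.4]
grip_width: 0.0853
```

```bash
python3 -c "
from h import *
st()"
```

```text
10.6333 [0.55407388 0.06912658 0.24146079] 1.2836672124413533 [-1.20024405 -7.19661615  3.41144673] along 0.22272818529305044 Fu -7.24254276821268 w 0.08531995620899327
```

Call:
step_arm(
  plan=[
    [[0.01, 0.04, 0, 0], [0.02, 0.08, 0, 0], [0.02, 0.08, 0, 0]],
  ],
)

```text
clock: 10.88
position: [0.5542, 0.0693, 0.2414]
tool_rot: [-3.139, 0.004, 1.283]
force: [-1.9, -8.6, 4.1]
grip_width: 0.0856
```

```bash
python3 -c "
from h import *
st()"
```

```text
10.8833 [0.5541512  0.06927756 0.2414098 ] 1.283119370373644 [-1.93048272 -8.64026558  4.08233005] along 0.2228948493352338 Fu -8.833582042567171 w 0.08561582879668439
```

Call:
step_arm(
  plan=[
    [[0.02, 0.07, 0, 0], [0.04, 0.14, 0, 0], [0.04, 0.14, 0, 0]],
  ],
)

```text
clock: 11.13
position: [0.5544, 0.0695, 0.2413]
tool_rot: [-3.139, 0.005, 1.282]
force: [-2.1, -12.4, 5.6]
grip_width: 0.0852
```

```bash
python3 -c "
from h import *
st()"
```

```text
11.1333 [0.55436411 0.06954451 0.24132849] 1.2820544669625376 [ -2.10014651 -12.35800199   5.61372548] along 0.22321103530239744 Fu -12.447902672340193 w 0.08520196212967106
```

Call:
step_arm(
  plan=[
    [[0.03, 0.1, 0, 0], [0.05, 0.18, 0, 0], [0.05, 0.18, 0, 0], [0.05, 0.18, 0, 0]],
  ],
)

```text
clock: 11.47
position: [0.5546, 0.0699, 0.2412]
tool_rot: [-3.138, 0.008, 1.281]
force: [-3.0, -14.2, 6.5]
grip_width: 0.0853
```

```bash
python3 -c "
from h import *
st()"
```

```text
11.4667 [0.55459723 0.0698922  0.24122441] 1.2808064705474211 [ -3.03781422 -14.23327709   6.48101752] along 0.22361038455558901 Fu -14.511557663924089 w 0.08532509913786243
```

Call:
step_arm(
  plan=[
    [[0.04, 0.12, 0, 0], [0.07, 0.24, 0, 0], [0.07, 0.24, 0, 0], [0.07, 0.24, 0, 0]],
  ],
)

```text
clock: 11.8
position: [0.5549, 0.0703, 0.2411]
tool_rot: [-3.137, 0.011, 1.279]
force: [-3.8, -17.8, 8.0]
grip_width: 0.0855
```

```bash
python3 -c "
from h import *
st()"
```

```text
11.8 [0.55492057 0.07030817 0.24109273] 1.2790871817438747 [ -3.84552802 -17.8114191    8.03087262] along 0.22410070508488703 Fu -18.172086899042434 w 0.08545498137018302
```

Call:
step_arm(
  plan=[
    [[0.06, 0.2, 0, 0], [0.06, 0.2, 0, 0], [0.06, 0.2, 0, 0], [0.06, 0.2, 0, 0], [0.06, 0.2, 0, 0], [0.06, 0.2, 0, 0], [0.06, 0.2, 0, 0], [0.06, 0.2, 0, 0], [0.06, 0.2, 0, 0], [0.06, 0.2, 0, 0], [0.06, 0.2, 0, 0], [0.06, 0.2, 0, 0]],
  ],
)

```text
clock: 12.8
position: [0.5552, 0.0706, 0.241]
tool_rot: [-3.136, 0.013, 1.278]
force: [-4.3, -16.1, 7.0]
grip_width: 0.0855
```

```bash
python3 -c "
from h import *
st('w11');crop('w11',250,130,480,310,3.4,'w11c')"
```

```text
12.8 [0.55518331 0.0705947  0.2409611 ] 1.2775150466908838 [ -4.26771815 -16.06189831   7.00727174] along 0.22444974161905631 Fu -16.61295588207499 w 0.08552826640309599
```

View pics/w11c.png

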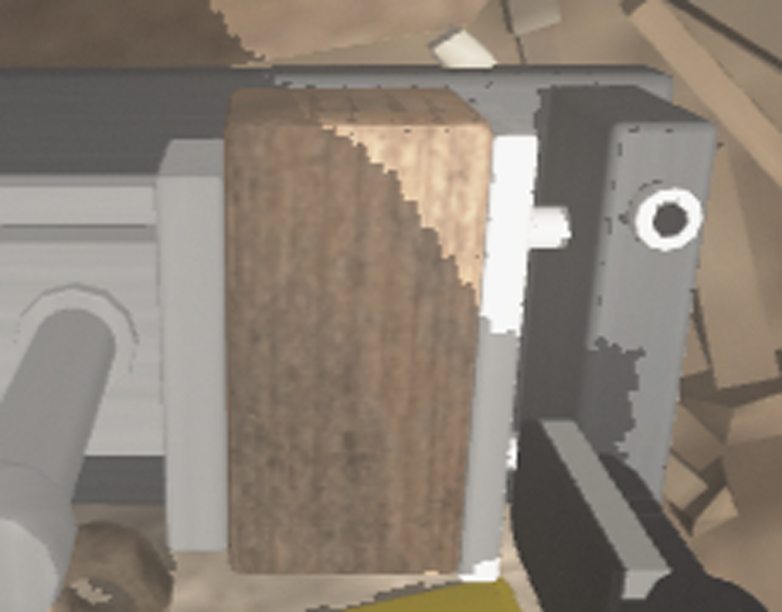

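Call:
step_arm(
  plan=[
    [[0.06, 0.2, 0, 0], [0.07, 0.23, 0, 0], [0.07, 0.23, 0, 0], [0.07, 0.23, 0, 0], [0.07, 0.23, 0, 0], [0.07, 0.23, 0, 0]],
  ],
)

```text
clock: 13.35
position: [0.5555, 0.0709, 0.2408]
tool_rot: [-3.136, 0.016, 1.276]
force: [-3.6, -17.5, 6.9]
grip_width: 0.0852
```

```bash
python3 -c "
from h import *
st()"
```

```text
13.35 [0.55549791 0.07094596 0.24084479] 1.2758080348798093 [ -3.57495295 -17.48624623   6.85016054] along 0.22487552337963773 Fu -17.783765227961585 w 0.08524603646288859
```

Call:
step_arm(
  plan=[
    [[0.06, 0.21, 0, 0], [0.06, 0.21, 0, 0], [0.06, 0.21, 0, 0], [0.06, 0.21, 0, 0], [0.06, 0.21, 0, 0], [0.06, 0.21, 0, 0], [0.06, 0.21, 0, 0], [0.06, 0.21, 0, 0], [0.06, 0.21, 0, 0], [0.06, 0.21, 0, 0], [0.06, 0.21, 0, 0], [0.06, 0.21, 0, 0]],
  ],
)

```text
clock: 14.35
position: [0.5558, 0.0712, 0.2407]
tool_rot: [-3.135, 0.019, 1.274]
force: [-2.7, -15.9, 7.3]
grip_width: 0.0854
```

```bash
python3 -c "
from h import *
st()"
```

```text
14.35 [0.55575124 0.07121869 0.24070352] 1.2742278448761528 [ -2.72722996 -15.85953996   7.34107344] along 0.22520866453725374 Fu -15.98395370410577 w 0.08537724840559871
```

Call:
step_arm(
  plan=[
    [[0.06, 0.2, 0, 0], [0.08, 0.27, 0, 0], [0.08, 0.27, 0, 0], [0.08, 0.27, 0, 0], [0.08, 0.27, 0, 0], [0.08, 0.27, 0, 0], [0.08, 0.27, 0, 0], [0.08, 0.27, 0, 0], [0.08, 0.27, 0, 0], [0.08, 0.27, 0, 0], [0.08, 0.27, 0, 0], [0.08, 0.27, 0, 0]],
  ],
)

```text
clock: 15.35
position: [0.5561, 0.0717, 0.2406]
tool_rot: [-3.134, 0.022, 1.272]
force: [-4.5, -18.9, 7.9]
grip_width: 0.0854
```

```bash
python3 -c "
from h import *
st('w12')"
```

```text
15.35 [0.5561198  0.07166541 0.24055582] 1.2722425005971814 [ -4.45992043 -18.88114477   7.90668195] along 0.2257412507901232 Fu -19.371717715850412 w 0.08537030907283819
```

Call:
step_arm(
  plan=[
    [[-0.06, -0.2, 0, 0], [-0.14, -0.5, 0, 0], [-0.28, -0.95, 0, 0], [-0.5, -1.7, 0, 0], [-0.6, -2.0, 0, 0], [-0.6, -2.0, 1, 0], [-0.6, -2.0, 3, 0], [-0.6, -2.0, 6, 0], [-0.6, -2.0, 9, 0], [-0.6, -2.0, 9, 0]],
  ],
)

```text
clock: 16.23
position: [0.5512, 0.0519, 0.3363]
tool_rot: [-3.14, 0.019, 1.272]
force: [1.4, 0.7, -0.2]
grip_width: 0.0852
```

```bash
python3 -c "
from h import *
st('w13');grab('side','s13');crop('s13',245,125,365,285,5,'s13c')"
```

```text
16.2333 [0.5512322  0.05191347 0.3362898 ] 1.2719472277065873 [ 1.42395292  0.73657764 -0.18328703] along 0.20541344017977928 Fu 1.1085808428296997 w 0.08515999289382667
```

View pics/w13.png

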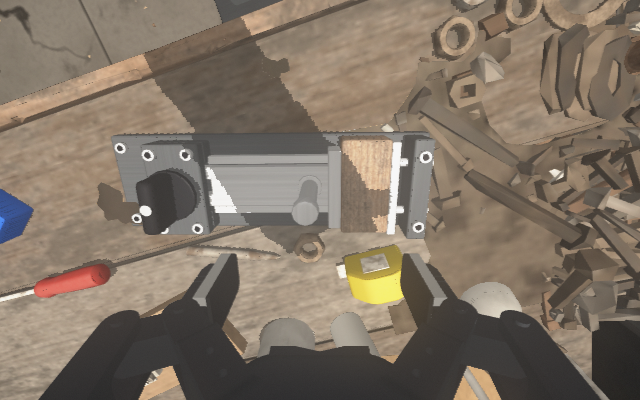

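Call:
step_arm(
  plan=[
    [[-0.2, -0.6, 0, -0.12], [-0.4, -1.2, 0, -0.24], [-0.6, -2, 0, -0.36], [-0.8, -3, 0, -0.48], [-1, -4, 0, -0.6], [-1, -4, 0, -0.72], [-1, -4, 0, -0.84], [-1, -4, 0, -0.96], [-1, -4, 0, -1.08], [-1, -4, 0, -1.2], [-1, -4, 0, -1.32], [-1, -4, 0, -1.4]],
  ],
)

```text
clock: 17.33
position: [0.54, 0.012, 0.3316]
tool_rot: [-3.137, 0.022, -0.134]
force: [0.1, 0.3, -1.3]
grip_width: 0.0852
```

Call:
step_arm(
  plan=[
    [[0, 0, 0, -0.1], [0, 0, 0, -0.16], [0, 0, 0, -0.16], [0, 0, 0, -0.16]],
  ],
)

```text
clock: 17.67
position: [0.5399, 0.0123, 0.3311]
tool_rot: [-3.137, 0.023, -0.292]
force: [-0.3, 0.4, 0.8]
grip_width: 0.0854
```

```bash
python3 -c "
from h import *
st('w14');crop('w14',230,100,410,300,4*.75,'x');crop('w14',220,60,420,210,4,'w14c')"
```

```text
17.6667 [0.53985771 0.01228415 0.33112382] -0.29171427239924785 [-0.28203992  0.41594728  0.84168586] along 0.16418601565412794 Fu 0.31939835510623094 w 0.0853851887570413
```

View pics/w14.png

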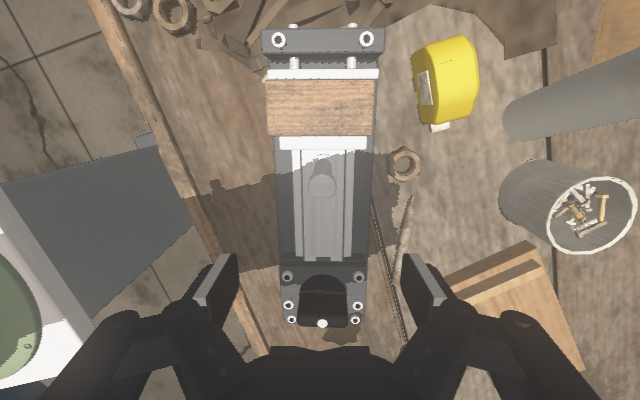

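View pics/w14c.png

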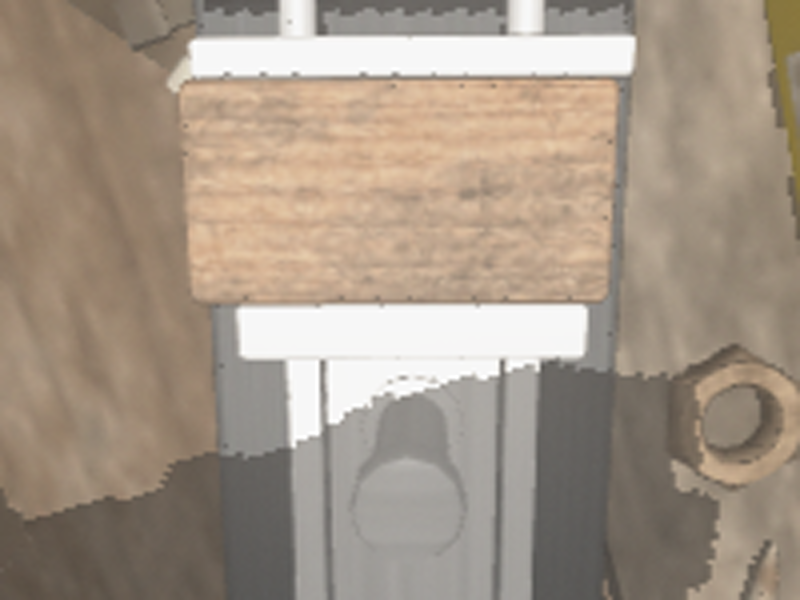

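The block sits flush between the pad (crop row 78) and the jaw (crop row 303), square and with no gaps. The wing stands across, and the nut, punch and tape lie as before. Handing in.

```bash
python3 -c "
from h import *
st(); print(bot.job_done())"
```

```text
17.7167 [0.53989157 0.01219925 0.3312267 ] -0.29149814453668554 [ 0.39874383 -0.50076216  0.04753238] along 0.16411412697384084 Fu -0.36781575824233986 w 0.08532290215953092
the job is handed in; nothing more can be done
None
```

The job is handed in at 17.7 s of the 58 s allowed. The knob is unlocked, the block is bedded against the pad and the gripper is clear. No verdict was reported.

- **Knob:** I gripped the wing at 90 N and turned it about 1.53 rad counter-clockwise by the tool reading. The last picture shows the wing across the fixture.
- **Bedding:** I pushed the post with the rear finger until the block met the pad, then pressed for about 3 s. The readings along the fixture ran from 16 to 19.4 N and sagged a little within some holds. The last hold, of 1 s, ended at 19.4 N. I saw forces only at the end of each move, and the force on the fence itself was not measured.
- **Last checks:** The view from above shows the block square, with no visible gap at the pad or the jaw. The nut, punch and tape measure look unmoved; I did not check the oil can and spacer again at the end. The wrist force reads about zero.
- **Odd readings:** The grip on the 14 mm wing read 12.5 mm. The tool tilted about 0.02 rad while pushing, which had no visible effect on the block.

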